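Index the airbrush arm over the chocolate mould

ROBOT

A 6-joint arm with a two-finger parallel gripper is mounted at the origin on the work surface. World frame = base frame: x ahead of the robot, y to its left, z up, the work surface at z = 0. Lengths are in m, angles in rad, forces in N, time in s.
With the tool pointing down it reaches from about 0.225 to 0.875 m from the base axis. Payload 3.4 kg.
Tool frame: the origin (TCP) lies between the finger pads; the fingertips stand 8 mm ahead of it and the grasp point (between the pads) lies 11 mm behind it; z points along the fingers, y is the line along which they close (so a half turn about z gives the same grasp; the last joint's range is limited). The gripper opens to 85 mm and grips with 20 to 120 N. Pads are 22 mm wide; open, the fingers measure 114 mm over their backs; the gripper's body (76 mm by 85 mm) begins 54 mm behind the grasp point. The pads swing forward as they close: fully open they stand 13 mm farther back than shut.
Start: joints at [-1.313, 0.276, 1.505, -0, 1.361, -0.121], TCP at [0.213, -0.534, 0.239] pointing down, gripper open.
Joint ranges: [-2.89, 2.89], [-0.75, 2.08], [0.22, 2.7], [-1.18, 4.32], [0.11, 2.71], [-2.7, 2.7]. Speed limits (rad/s): [2.57, 2.57, 3.14, 3.14, 3.14, 3.14].

INTERFACE

Orientations are given as a unit quaternion [w, x, y, z].
In Python, from rig import manip gives the robot as it stands.
- The arm moves only by the tool move_arm, never from a script. Its argument "deltas" is a list that holds one entry, the list of rows, each a list of 5 numbers: the shift along the tool's x, y, z normalised to -1 to 1, where 1 is 80 cm, then the turn about the tool's z normalised to -1 to 1, where 1 is 120 degrees, then the closure, from -1 (fully open) to 1 (shut). In form: [[[tx, ty, tz, twist, grip], ...]]. A call has 1 to 12 rows; each row is the pose to reach, as a shift and turn from the pose commanded when the call began, along the tool's axes at that moment; what a row does not reach only later rows make up. A row lasts 1/10 s, in which the tool goes at most 50 mm and 8.59 degrees, less where a joint would pass 70% of its speed; a pose out of reach is approached as far as the arm can. A call with a number of a shift or a turn outside -1 to 1 is refused whole. A call with a gripper value outside its range is refused whole. The fingers move at their own pace and stop on an object; "squeeze" is the grip in N (left out, the last holds). Time passes only in rows, so rows that repeat a pose let the fingers close. It gives the time, the measured TCP pose, the force, the opening and the grip force at its end, in the units of the state.
- manip.get_state(): the state, without advancing time (a new reading comes with each control period).
- manip.get_image(name): name is "side" or "top" or "wrist"; returns the picture (400x640x3 uint8, red, green, blue); there is no depth.
- manip.camera_params(name): a dict with "fx", "fy", "cx", "cy" (pixels), "R" (3x3) and "t" (3): a world point X has camera coordinates R X + t; the wrist camera has in their place "tool_from_camera" (4x4, takes a point from camera to tool coordinates, whose origin is the TCP and whose axes are the flange's). Camera axes: x right, y down, z forward; pixel columns grow to the right and rows downward; lengths in m; the calibration is good to about 2 mm. A picture is of the moment at which its call begins: read the wrist's pose just before it. camera_params takes no time and is no camera call.
- manip.sign_off(): hands the job in; it is judged then, once.
The state is a dict: "clock": time; "qpos": joint angles; "qd": joint speeds; "effort": joint torques, N m; "position": TCP position; "ee_rot": TCP orientation; "contact_force": force on the tool from outside, world axes, zero at the start; "moment": the same for the moment, N m; "width": finger opening in m; "gripper_force": force on a finger pad.
Only numpy, scipy, OpenCV 4.12 (cv2) and the standard library are available. Lean on these libraries where they do the work, as an engineer would, in place of code of your own. Each camera call takes 0.05 s, during which the arm holds its last target. There are 200 camera calls.

TASK

Bring the airbrush over the filled chocolate mould: hook a fingertip under the pull ring of the stand's spring index pin, lift the pin out of its hole, swing the arm one hole over so that the nozzle hangs above the mould (not above the round drip dish), and let the pin drop fully home in that next hole. Only hook the ring, do not pinch it, and pull gently; leave the mould, the dish and everything else on the bench where they stand, and finish clear of the ring.

Things in the scene. Friction and masses are not known exactly. Their poses are not given: they have to be found in the camera images.
- stand: Fixed stand: grey foot 170 x 130 mm, post, aluminium fan-shaped index plate (15 mm thick, top 85 mm above the bench, outer radius 151 mm). Origin on the bench on the arm's vertical hinge axis; z up; plate towards -x (robot's side), both stations towards +x. Five holes (slots 15 mm wide) on a 130 mm radius, 0.40 rad (52 mm) apart, the middle one towards -x; the pin always starts in the middle one.
- swing (a joint): Arm angle, rad: 0 = middle hole, positive = counter-clockwise from above; holes at -0.8, -0.4, 0, 0.4, 0.8. Dark bar 325 x 30 x 10 mm, top 98 mm above the bench; pin at its tail on the robot's side, 130 mm from the hinge, airbrush at its nose on the far side: they move opposite ways. Light friction (2 N at the ring), stays where left; locked while the pin is in a hole (1.5 mm of play either way).
- pin (a joint): Height of the spring index pin above fully home, m: 0 = fully down in a hole, about 0.014 = resting on the plate between holes (clear of the holes from there up), 0.026 = upper stop. Spring and weight pull it down with about 7 N at 0 and 11 N at the stop. Round, 12 mm, with a rounded tip; it drops in by itself when it is over a hole.
- ring (a point): Centre of the upright steel pull ring on the pin: inner diameter 60 mm, bar 7 mm. x = the ring's level axis, along the arm from tail to hinge; z up. 160 mm above the bench, 62 mm above the arm's top, when home; rises with the pin. A finger slanting down and forward at 35 to 45 degrees along x, tip 8 mm past the centre, clears the arm; raised, it lifts the ring by its top arc and stays centred.
- nozzle (a point): Lower tip of the airbrush nozzle at the nose of the arm, 45 mm above the bench, 160 mm from the hinge axis; the airbrush body above it is an upright metal tube with a small cup.
- mould_top (a point): Centre of the top face of the filled chocolate mould: a white rectangular block 90 x 70 x 22 mm with six round chocolate-filled cavities, loose on the bench, under the place where the nozzle stands in one of the two holes next to the middle one (swing = 0.4 or -0.4, it varies).
- mould: The same chocolate mould; origin at the centre of its underside.
- dish: Round steel drip dish, 72 mm across, 22 mm high, loose on the bench at the station on the other side. Origin at the centre of its underside.
- spray_can: White spray can, 66 mm across, 201 mm tall, loose, upright, beside the stand. Origin at the centre of its underside.
- tub: Open white plastic tub, 90 mm across the rim, 85 mm tall, loose, beside the stand on the other side. Origin at the centre of its underside.
- spatula: Spatula 200 mm long lying on the bench beside the stand. Origin about its middle, on the bench.

How it is judged:
On the way, in this order (a step that is already met when the one before it is completed fails the run):
1. the pin is lifted clear of the middle hole (value of joint pin above 0.012 m and value of joint swing between -0.08 and 0.08 rad), for 0.05 s.
2. the pin is home in the next hole, with the nozzle over the mould (horizontal distance between nozzle and mould_top below 0.025 m and (value of joint swing between 0.375 and 0.425 rad or value of joint swing between -0.425 and -0.375 rad) and value of joint pin below 0.003 m), for 0.2 s.
At the end, for the whole second after the job is handed in: The pin is fully home (within 3 mm) in the hole next to the middle one on the mould's side (arm angle within 0.025 rad of that hole), the nozzle is within 25 mm of the mould's centre seen from above, and the arm is at rest (all of step 2 and velocity of joint swing between -0.03 and 0.03 rad/s); the robot touches nothing.
It fails at once if the arm is swung past the next hole, half-way to the one beyond (value of joint swing above 0.6 rad or value of joint swing below -0.6 rad).
It fails at once if the nozzle is brought over the drip dish instead (horizontal distance between nozzle and dish below 0.03 m).
It fails at once if the ring is pinched or yanked instead of gently hooked (more than 38 N between fingers and ring) (contact force between the fingers and pin above 38 N).
It fails at once if the mould or the drip dish is lifted, knocked or shifted by more than 15 mm (distance of any of mould, dish from where it was at the start of the episode above 0.015 m).
It fails at once if the spray can, tub or spatula is lifted, knocked or shifted by more than 15 mm (distance of any of spray_can, tub, spatula from where it was at the start of the episode above 0.015 m).
It also fails if it takes over 45 s, if anything falls off the work surface, if the arm or the gripper's body presses on something with over 40 N, if the wrist force passes 120 N, or if a joint passes its speed limit or range.

## Working session

There is one attempt and no reset: what is moved stays moved. The work goes in short steps, Python scripts to look and compute and a tool call to move; the robot and the scene stay as the last step left them, time stands still between calls to the robot, and variables do not carry over. Pictures are saved under pics/ and viewed, at most 10 in all, crops included, and the job is handed in when it is done.

Besides the shell and the picture viewer there is one more tool, called in YAML: its name, and indented under it one key for each argument. move_arm: Moves the arm, as the interface text tells. Scaled input: -1 to 1 covers 80 cm each way for a shift and 120 degrees each way for a turn. Its arguments: {"type":"object","properties":{"deltas":{"type":"array","items":{"type":"array","items":{"type":"array","items":{"type":"number","minimum":-1,"maximum":1}}}},"squeeze":{"type":"number"}},"required":["deltas"]}

```bash
mkdir -p pics; python3 - <<'E'
from rig import manip
import cv2, numpy as np
for n in ("side","top"):
    im=manip.get_image(n); cv2.imwrite(f"pics/{n}0.png",im[:,:,::-1])
    p=manip.camera_params(n); print(n,{k:np.round(v,4).tolist() for k,v in p.items()})
s=manip.get_state(); print({k:np.round(v,3).tolist() for k,v in s.items()})
print(manip.camera_params("wrist"))
E
```

```text
side {'fx': 395.34, 'fy': 395.34, 'cx': 321.8025, 'cy': 196.6064, 'R': [[-0.8983, -0.439, 0.0151], [-0.3136, 0.617, -0.7218], [0.3076, -0.6532, -0.6919]], 't': [0.5992, 0.2647, 0.7933]}
top {'fx': 409.2542, 'fy': 409.2542, 'cx': 315.8471, 'cy': 202.0078, 'R': [[-0.023, -0.9997, -0.0112], [-0.9912, 0.0243, -0.1303], [0.1306, 0.0081, -0.9914]], 't': [0.0578, 0.6579, 1.0505]}
{'clock': 0.1, 'qpos': [-1.313, 0.277, 1.506, -0.0, 1.361, -0.121], 'qd': [0.002, -0.002, -0.003, 0.001, -0.0, 0.0], 'effort': [0.002, -41.77, -24.641, -0.0, 0.006, 0.0], 'position': [0.213, -0.534, 0.239], 'ee_rot': [-0.001, 0.982, 0.188, -0.0], 'contact_force': [-0.049, -0.202, -0.69], 'moment': [0.024, -0.03, -0.055], 'gripper_force': 0.0, 'width': 0.086}
{'fx': 288.64623707467973, 'fy': 288.64623707467973, 'cx': 319.7353674330493, 'cy': 193.3664840288404, 'tool_from_camera': array([[-1.11133825e-03, -9.61356064e-01, -2.75305798e-01,
         6.99764056e-02],
       [ 9.99999364e-01, -1.12185316e-03, -1.19275404e-04,
        -5.70369010e-04],
       [-1.94186546e-04, -2.75305756e-01,  9.61356699e-01,
        -1.33854636e-01],
       [ 0.00000000e+00,  0.00000000e+00,  0.00000000e+00,
         1.00000000e+00]])}
```

View pics/side0.png

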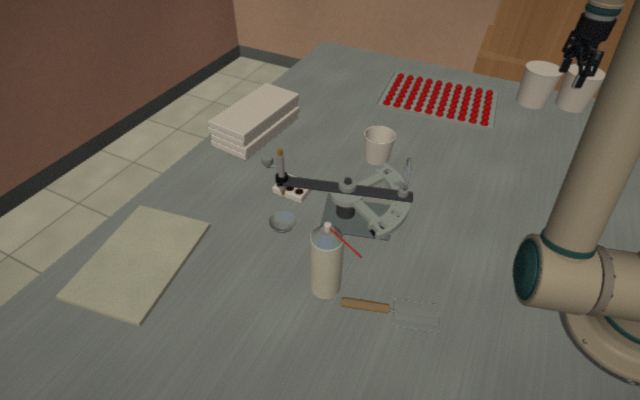

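View pics/top0.png

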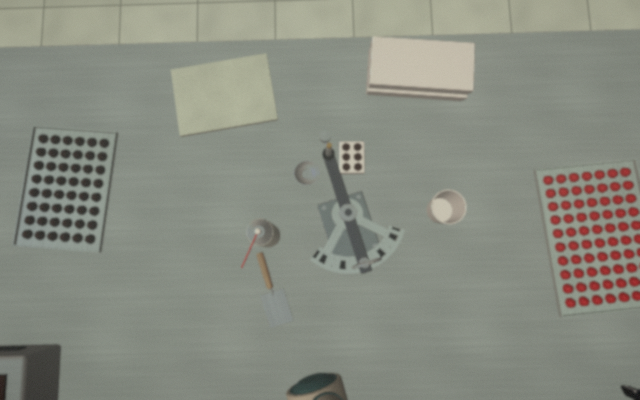

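The side view shows the stand in the middle, with the tail and ring near (407,180) and the nose at (282,175). The top view shows the hinge at (347,212), the tail at (364,268) and the nose at (328,152). The mould is at (352,157) and the dish at (304,172). The mould is towards image-right (-y), so the nose has to swing clockwise to -0.4.

```bash
cat > h.py <<'E'
import numpy as np, cv2
from rig import manip
def ray(n,u,v,s=None):
    p=manip.camera_params(n); d=np.array([(u-p["cx"])/p["fx"],(v-p["cy"])/p["fy"],1.])
    if n=="wrist":
        from scipy.spatial.transform import Rotation as Ro
        q=np.array(s["ee_rot"]); R=Ro.from_quat(q[[1,2,3,0]]).as_matrix(); T=p["tool_from_camera"]
        return np.array(s["position"])+R@T[:3,3], R@T[:3,:3]@d
    R=np.array(p["R"]); return -R.T@np.array(p["t"]), R.T@d
def onz(n,u,v,z,s=None):
    o,d=ray(n,u,v,s); return o+d*(z-o[2])/d[2]
def tri(a,b):
    A=np.zeros((3,3)); r=np.zeros(3)
    for o,d in (a,b):
        d=d/np.linalg.norm(d); P=np.eye(3)-np.outer(d,d); A+=P; r+=P@o
    return np.linalg.solve(A,r)
E
python3 - <<'E'
from h import *
for k,u,v,z in [("hinge",347,212,.10),("tail",364.5,268,.098),("nose",328,152,.098),("mould",352,157,.022),("dish",304,172,.022),("can",263,230,.201),("tub",448,206,.085)]:
    print(k,onz("top",u,v,z).round(3))
for n,c in (("top",(270,120,460,340)),("side",(230,110,450,310))):
    im=cv2.imread(f"pics/{n}0.png")[c[1]:c[3],c[0]:c[2]]
    cv2.imwrite(f"pics/{n}c.png",cv2.resize(im,None,fx=2.6,fy=2.6,interpolation=cv2.INTER_CUBIC))
a=cv2.imread("pics/topc.png");b=cv2.imread("pics/sidec.png")
b=cv2.resize(b,None,fx=a.shape[0]/b.shape[0],fy=a.shape[0]/b.shape[0]); o=np.hstack([a,b]);print(a.shape,b.shape);s=800/o.shape[1];print(s)
cv2.imwrite("pics/both.png",cv2.resize(o,None,fx=s,fy=s))
E
```

```text
hinge [ 0.624 -0.036  0.1  ]
tail [ 0.484 -0.075  0.098]
nose [0.781 0.007 0.098]
mould [ 0.785 -0.06   0.022]
dish [0.746 0.073 0.022]
can [0.577 0.162 0.201]
tub [ 0.635 -0.296  0.085]
(572, 494, 3) (572, 629, 3)
0.7123775601068566
```

View pics/both.png

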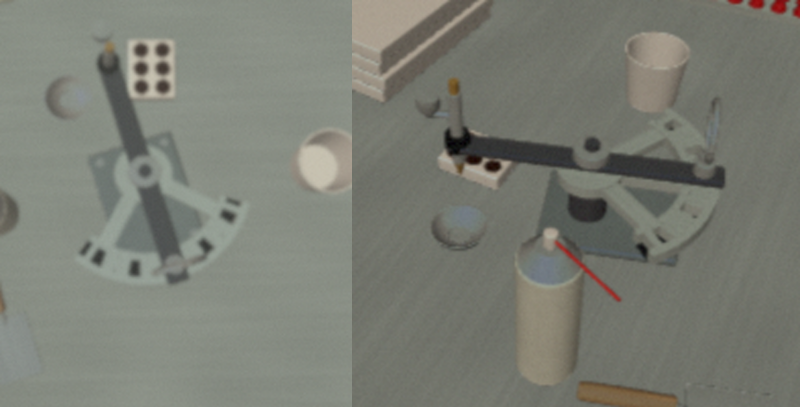

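move_arm:
  deltas:
    - [[0, 0.0, -0.2, 0, -1], [0, 0.0, -0.2, 0, -1], [0, 0.0, -0.2, 0, -1], [0, 0.0, -0.2, 0, -1], [0, 0.7, -0.2, 0, 1], [0, 0.7, -0.2, 0, 1], [0, 0.7, -0.2, 0, 1], [0, 0.7, -0.2, 0, 1], [0, 0.7, -0.2, 0, 1], [0, 0.7, -0.2, 0, 1], [0, 0.7, -0.2, 0, 1], [0, 0.7, -0.2, 0, 1]]

```text
clock: 1.3
position: [0.3269, -0.8218, 0.3447]
ee_rot: [0.014, 0.982, 0.188, 0.003]
contact_force: [0.3, -0.6, 0.4]
width: 0.0001
gripper_force: 0.0
```

move_arm:
  deltas:
    - [[0, 0.7, -0.2, 0, 1], [0, 0.7, -0.2, 0, 1], [0, 0.7, -0.2, 0, 1], [0, 0.7, -0.2, 0, 1]]

```text
clock: 1.7
position: [0.3394, -0.8529, 0.3214]
ee_rot: [0.039, 0.981, 0.188, 0.007]
contact_force: [0.4, -0.4, 0.4]
width: -0.0
gripper_force: 0.0
```

```bash
python3 - <<'E'
from h import *
s=manip.get_state();print({k:np.round(v,3).tolist() for k,v in s.items()})
from scipy.spatial.transform import Rotation as Ro
q=np.array(s["ee_rot"]);print(Ro.from_quat(q[[1,2,3,0]]).as_matrix().round(3))
E
```

```text
{'clock': 1.7, 'qpos': [-1.27, 0.878, 0.221, 0.007, 1.964, -0.075], 'qd': [0.003, 0.086, 0.001, -0.002, -0.094, 0.002], 'effort': [-0.007, -73.686, -25.244, 0.032, -0.386, -0.003], 'position': [0.339, -0.853, 0.321], 'ee_rot': [0.039, 0.981, 0.188, 0.007], 'contact_force': [0.382, -0.442, 0.371], 'moment': [0.052, 0.041, -0.008], 'gripper_force': 0.0, 'width': -0.0}
[[ 0.929  0.369  0.029]
 [ 0.37  -0.926 -0.074]
 [-0.     0.079 -0.997]]
```

move_arm:
  deltas:
    - [[0, -0.1, 0, 0, 1], [0, -0.1, 0, 0, 1], [0, -0.1, 0, 0, 1], [0, -0.1, 0, 0, 1], [0, -0.1, 0, 0, 1]]

```text
clock: 2.2
position: [0.3101, -0.7795, 0.3167]
ee_rot: [0.04, 0.981, 0.188, 0.008]
contact_force: [0.2, 0.0, 1.0]
width: -0.0001
gripper_force: 0.0
```

move_arm:
  deltas:
    - [[0, 0, -0.25, 0.114, 1], [0, 0, -0.25, 0.114, 1], [0, 0, -0.25, 0.114, 1], [0, 0, -0.25, 0.114, 1], [0.89, -0.9, -0.32, 0.114, 1], [0.89, -0.9, -0.32, 0.114, 1], [0.89, -0.9, -0.32, 0.114, 1], [0.89, -0.9, -0.32, 0.114, 1], [0.89, -0.9, -0.32, 0.114, 1], [0.89, -0.9, -0.32, 0.114, 1], [0.89, -0.9, -0.32, 0.114, 1], [0.89, -0.9, -0.32, 0.114, 1]]

```text
clock: 3.4
position: [0.4591, -0.3774, 0.5001]
ee_rot: [0.039, 0.997, 0.07, 0.013]
contact_force: [1.3, -0.1, -0.1]
width: -0.0
gripper_force: 0.0
```

```bash
cat > st.py <<'E'
from h import *
from scipy.spatial.transform import Rotation as Ro
def R_of(s):
    q=np.array(s["ee_rot"]); return Ro.from_quat(q[[1,2,3,0]]).as_matrix()
if __name__=="__main__":
    import sys
    s=manip.get_state(); R=R_of(s); p=np.array(s["position"])
    print(round(s["clock"],2),p.round(4),"F",np.round(s["contact_force"],1),"q",np.round(s["qpos"],2)); print(R.round(3))
    z=R[:,2]; print("slant",np.degrees(np.arcsin(-z[2])).round(1),"az",np.degrees(np.arctan2(z[1],z[0])).round(1))
    if len(sys.argv)>3:
        d=np.array([float(a) for a in sys.argv[1:4]])-p; print("dist",np.linalg.norm(d).round(3),"norm",(R.T@d/.8).round(4))
E
python3 st.py .70 .17 .52
```

```text
3.4 [ 0.4591 -0.3774  0.5001] F [ 1.3 -0.1 -0.1] q [-0.79  0.24  0.93 -0.03  1.89  0.63]
[[ 0.99   0.138  0.032]
 [ 0.14  -0.987 -0.075]
 [ 0.021  0.079 -0.997]]
slant 85.3 az -66.9
dist 0.598 norm [ 0.3944 -0.632  -0.0668]
```

move_arm:
  deltas:
    - [[0.39, -0.63, -0.07, 0, 1], [0.39, -0.63, -0.07, 0, 1], [0.39, -0.63, -0.07, 0, 1], [0.39, -0.63, -0.07, 0, 1], [0.39, -0.63, -0.07, 0, 1], [0.39, -0.63, -0.07, 0, 1], [0.39, -0.63, -0.07, 0, 1], [0.39, -0.63, -0.07, 0, 1], [0.39, -0.63, -0.07, 0, 1], [0.39, -0.63, -0.07, 0, 1], [0.39, -0.63, -0.07, 0, 1], [0.39, -0.63, -0.07, 0, 1]]

```text
clock: 4.6
position: [0.6966, 0.1704, 0.5227]
ee_rot: [0.037, 0.997, 0.07, 0.014]
contact_force: [2.0, -0.5, 0.3]
width: -0.0003
gripper_force: 0.0
```

move_arm:
  deltas:
    - [[0.8, -0.15, -0.6, 0, 1], [0.8, -0.15, -0.6, 0, 1], [0.8, -0.15, -0.6, 0, 1], [0.8, -0.15, -0.6, 0, 1], [0.8, -0.15, -0.6, 0, 1], [0.8, -0.15, -0.6, 0, 1], [0.8, -0.15, -0.6, 0, 1], [0.8, -0.15, -0.6, 0, 1], [0.8, -0.15, -0.6, 0, 1], [0.8, -0.15, -0.6, 0, 1], [0.8, -0.15, -0.6, 0, 1], [0.8, -0.15, -0.6, 0, 1]]

```text
clock: 5.8
position: [0.7435, 0.2121, 0.4954]
ee_rot: [0.034, 0.996, 0.071, 0.03]
contact_force: [-1.2, -0.4, 0.5]
width: 0.0001
gripper_force: 0.0
```

```bash
python3 st.py
```

```text
5.8 [0.7435 0.2121 0.4954] F [-1.2 -0.4  0.5] q [ 0.22  0.67  0.22 -0.09  2.2   1.59]
[[ 0.988  0.139  0.065]
 [ 0.143 -0.988 -0.063]
 [ 0.056  0.072 -0.996]]
slant 84.8 az -44.2
```

move_arm:
  deltas:
    - [[-0.1, 0.0, -0.9, 0, 1], [-0.1, 0.0, -0.9, 0, 1], [-0.1, 0.0, -0.9, 0, 1], [-0.1, 0.0, -0.9, 0, 1], [-0.1, 0.0, -0.9, 0, 1], [-0.1, 0.0, -0.9, 0, 1], [-0.1, 0.0, -0.9, 0, 1], [-0.1, 0.0, -0.9, 0, 1], [-0.1, 0.0, -0.9, 0, 1], [-0.1, 0.0, -0.9, 0, 1], [-0.1, 0.0, -0.9, 0, 1], [-0.1, 0.0, -0.9, 0, 1]]

```text
clock: 7.0
position: [0.4993, 0.1719, 0.6921]
ee_rot: [0.032, 0.996, 0.071, 0.043]
contact_force: [0.5, -1.2, -0.1]
width: -0.0001
gripper_force: 0.0
```

```bash
python3 st.py
```

```text
7.0 [0.4993 0.1719 0.6921] F [ 0.5 -1.2 -0.1] q [ 0.25  0.36  0.22 -0.13  2.49  1.58]
[[ 0.986  0.139  0.089]
 [ 0.144 -0.988 -0.057]
 [ 0.08   0.069 -0.994]]
slant 83.9 az -32.5
```

move_arm:
  deltas:
    - [[-0.2, 0.0, -0.9, 0, 1], [-0.2, 0.0, -0.9, 0, 1], [-0.2, 0.0, -0.9, 0, 1], [-0.2, 0.0, -0.9, 0, 1], [-0.2, 0.0, -0.9, 0, 1], [-0.2, 0.0, -0.9, 0, 1], [-0.2, 0.0, -0.9, 0, 1], [-0.2, 0.0, -0.9, 0, 1], [-0.2, 0.0, -0.9, 0, 1], [-0.2, 0.0, -0.9, 0, 1], [-0.2, 0.0, -0.9, 0, 1], [-0.2, 0.0, -0.9, 0, 1]]

```text
clock: 8.2
position: [0.2689, 0.13, 0.7874]
ee_rot: [0.03, 0.995, 0.071, 0.055]
contact_force: [-0.4, 0.3, -0.4]
width: 0.0001
gripper_force: 0.0
```

```bash
python3 st.py
```

```text
8.2 [0.2689 0.13   0.7874] F [-0.4  0.3 -0.4] q [ 0.32  0.11  0.22 -0.21  2.71  1.56]
[[ 0.984  0.139  0.113]
 [ 0.145 -0.988 -0.052]
 [ 0.105  0.068 -0.992]]
slant 82.8 az -24.9
```

```bash
python3 st.py .83 .205 .32
```

```text
8.2 [0.2689 0.13   0.7874] F [-0.4  0.3 -0.4] q [ 0.32  0.11  0.22 -0.21  2.71  1.56]
[[ 0.984  0.139  0.113]
 [ 0.145 -0.988 -0.052]
 [ 0.105  0.068 -0.992]]
slant 82.8 az -24.9
dist 0.734 norm [ 0.6426 -0.035   0.6542]
```

move_arm:
  deltas:
    - [[0.64, -0.035, 0.65, 0, 1], [0.64, -0.035, 0.65, 0, 1], [0.64, -0.035, 0.65, 0, 1], [0.64, -0.035, 0.65, 0, 1], [0.64, -0.035, 0.65, 0, 1], [0.64, -0.035, 0.65, 0, 1], [0.64, -0.035, 0.65, 0, 1], [0.64, -0.035, 0.65, 0, 1], [0.64, -0.035, 0.65, 0, 1], [0.64, -0.035, 0.65, 0, 1], [0.64, -0.035, 0.65, 0, 1], [0.64, -0.035, 0.65, 0, 1]]

```text
clock: 9.4
position: [0.7297, 0.192, 0.4028]
ee_rot: [0.031, 0.996, 0.072, 0.053]
contact_force: [0.9, 0.1, -0.1]
width: -0.0
gripper_force: 0.0
```

move_arm:
  deltas:
    - [[0.16, -0.035, 0.1, 0, 1], [0.16, -0.035, 0.1, 0, 1], [0.16, -0.035, 0.1, 0, 1]]

```text
clock: 9.7
position: [0.8576, 0.2333, 0.3368]
ee_rot: [0.031, 0.996, 0.072, 0.054]
contact_force: [1.5, 0.3, 1.1]
width: -0.0001
gripper_force: 0.0
```

move_arm:
  deltas:
    - [[0.5, -0.02, 0, 0, 1], [0.5, -0.02, 0, 0, 1]]

```text
clock: 9.9
position: [0.9077, 0.2381, 0.3053]
ee_rot: [0.029, 0.995, 0.073, 0.061]
contact_force: [-0.1, -0.2, -2.6]
width: 0.0001
gripper_force: 0.0
```

move_arm:
  deltas:
    - [[0.5, -0.02, 0, 0, 1], [0.5, -0.02, 0, 0, 1]]

```text
clock: 10.1
position: [0.9391, 0.2377, 0.2925]
ee_rot: [0.024, 0.993, 0.073, 0.09]
contact_force: [-0.4, 0.2, 0.7]
width: 0.0002
gripper_force: 0.0
```

```bash
python3 st.py
```

```text
10.1 [0.9391 0.2377 0.2925] F [-0.4  0.2  0.7] q [ 0.2   0.92  0.22 -0.07  1.83  1.6 ]
[[ 0.973  0.14   0.182]
 [ 0.149 -0.988 -0.035]
 [ 0.175  0.061 -0.983]]
slant 79.3 az -10.9
```

move_arm:
  deltas:
    - [[0.5, -0.02, 0.08, 0, 1], [0.5, -0.02, 0.08, 0, 1]]

```text
clock: 10.3
position: [0.9724, 0.2378, 0.2638]
ee_rot: [0.021, 0.991, 0.073, 0.111]
contact_force: [-0.9, -0.6, 0.3]
width: 0.0001
gripper_force: 0.0
```

move_arm:
  deltas:
    - [[0.5, -0.02, 0.1, 0, 1], [0.5, -0.02, 0.1, 0, 1]]

```text
clock: 10.5
position: [1.0037, 0.2381, 0.2334]
ee_rot: [0.018, 0.989, 0.074, 0.131]
contact_force: [0.2, 0.1, 0.5]
width: 0.0002
gripper_force: 0.0
```

move_arm:
  deltas:
    - [[0.5, -0.02, 0.15, 0, 1], [0.5, -0.02, 0.15, 0, 1]]

```text
clock: 10.7
position: [1.0346, 0.2386, 0.2015]
ee_rot: [0.014, 0.986, 0.075, 0.151]
contact_force: [-0.1, -0.8, 0.7]
width: -0.0003
gripper_force: 0.0
```

```bash
python3 st.py
```

```text
10.7 [1.0346 0.2386 0.2015] F [-0.1 -0.8  0.7] q [ 0.18  1.02  0.22 -0.06  1.6   1.59]
[[ 0.943  0.143  0.299]
 [ 0.151 -0.988 -0.006]
 [ 0.295  0.051 -0.954]]
slant 72.6 az -1.1
```

move_arm:
  deltas:
    - [[0.5, -0.02, -0.1, 0, 1], [0.5, -0.02, -0.1, 0, 1]]

```text
clock: 10.9
position: [1.0461, 0.2383, 0.2137]
ee_rot: [0.011, 0.982, 0.075, 0.171]
contact_force: [0.1, -1.3, 0.1]
width: -0.0002
gripper_force: 0.0
```

move_arm:
  deltas:
    - [[0.5, -0.02, -0.1, 0, 1], [0.5, -0.02, -0.1, 0, 1]]

```text
clock: 11.1
position: [1.0568, 0.2388, 0.2361]
ee_rot: [0.007, 0.978, 0.076, 0.197]
contact_force: [-1.1, -0.4, -0.2]
width: -0.0001
gripper_force: 0.0
```

```bash
python3 st.py
```

```text
11.1 [1.0568 0.2388 0.2361] F [-1.1 -0.4 -0.2] q [ 0.18  1.    0.22 -0.05  1.53  1.58]
[[ 0.911  0.145  0.385]
 [ 0.151 -0.988  0.015]
 [ 0.383  0.044 -0.923]]
slant 67.3 az 2.3
```

move_arm:
  deltas:
    - [[0.5, -0.02, 0, 0, 1], [0.5, -0.02, 0, 0, 1]]

```text
clock: 11.3
position: [1.0729, 0.2394, 0.2403]
ee_rot: [0.004, 0.973, 0.076, 0.218]
contact_force: [0.0, -0.2, 0.2]
width: -0.0002
gripper_force: 0.0
```

move_arm:
  deltas:
    - [[0.5, -0.02, 0, 0, 1], [0.5, -0.02, 0, 0, 1]]

```text
clock: 11.5
position: [1.0873, 0.2399, 0.246]
ee_rot: [0.001, 0.968, 0.076, 0.239]
contact_force: [0.1, 0.3, -0.2]
width: 0.0003
gripper_force: 0.0
```

move_arm:
  deltas:
    - [[0.5, -0.02, 0, 0, 1], [0.5, -0.02, 0, 0, 1]]

```text
clock: 11.7
position: [1.0999, 0.2406, 0.2569]
ee_rot: [-0.002, 0.962, 0.077, 0.26]
contact_force: [0.4, 0.6, 0.0]
width: 0.0001
gripper_force: 0.0
```

move_arm:
  deltas:
    - [[0.5, -0.02, 0, 0, 1]]

```text
clock: 11.8
position: [1.109, 0.2419, 0.2657]
ee_rot: [-0.005, 0.958, 0.077, 0.276]
contact_force: [-0.0, 1.1, 0.2]
width: 0.0001
gripper_force: 0.0
```

move_arm:
  deltas:
    - [[0.5, -0.02, 0, 0, 1]]

```text
clock: 11.9
position: [1.1179, 0.2433, 0.2769]
ee_rot: [-0.007, 0.953, 0.077, 0.294]
contact_force: [-0.2, 0.3, 0.3]
width: -0.0001
gripper_force: 0.0
```

```bash
python3 st.py
```

```text
11.9 [1.1179 0.2433 0.2769] F [-0.2  0.3  0.3] q [ 0.16  0.99  0.22 -0.03  1.33  1.57]
[[ 0.816  0.152  0.558]
 [ 0.143 -0.988  0.059]
 [ 0.561  0.032 -0.828]]
slant 55.8 az 6.0
```

move_arm:
  deltas:
    - [[0.5, -0.02, 0, 0, 1]]

```text
clock: 12.0
position: [1.1258, 0.2446, 0.2895]
ee_rot: [-0.01, 0.947, 0.078, 0.31]
contact_force: [0.0, 0.2, -0.3]
width: 0.0002
gripper_force: 0.0
```

move_arm:
  deltas:
    - [[0.5, -0.02, 0, 0, 1]]

```text
clock: 12.1
position: [1.133, 0.2458, 0.3036]
ee_rot: [-0.012, 0.942, 0.078, 0.327]
contact_force: [0.2, 0.3, -0.0]
width: 0.0001
gripper_force: 0.0
```

move_arm:
  deltas:
    - [[0.5, -0.02, 0, 0, 1]]

```text
clock: 12.2
position: [1.1392, 0.2471, 0.3188]
ee_rot: [-0.014, 0.936, 0.078, 0.344]
contact_force: [0.1, -0.2, -0.0]
width: 0.0003
gripper_force: 0.0
```

move_arm:
  deltas:
    - [[0.5, -0.02, 0, 0, 1]]

```text
clock: 12.3
position: [1.1445, 0.2481, 0.335]
ee_rot: [-0.017, 0.93, 0.078, 0.36]
contact_force: [0.2, 0.1, -0.5]
width: 0.0001
gripper_force: 0.0
```

move_arm:
  deltas:
    - [[0.5, -0.02, 0, 0, 1]]

```text
clock: 12.4
position: [1.1488, 0.2492, 0.3522]
ee_rot: [-0.019, 0.923, 0.078, 0.376]
contact_force: [0.2, -0.4, 0.2]
width: -0.0001
gripper_force: 0.0
```

move_arm:
  deltas:
    - [[0.5, -0.02, 0, 0, 1]]

```text
clock: 12.5
position: [1.1522, 0.2502, 0.3703]
ee_rot: [-0.021, 0.917, 0.078, 0.391]
contact_force: [-0.5, -0.4, -0.1]
width: -0.0002
gripper_force: 0.0
```

```bash
python3 st.py
```

```text
12.5 [1.1522 0.2502 0.3703] F [-0.5 -0.4 -0.1] q [ 0.16  0.94  0.22 -0.02  1.17  1.56]
[[ 0.682  0.16   0.714]
 [ 0.126 -0.987  0.1  ]
 [ 0.72   0.022 -0.693]]
slant 43.9 az 8.0
```

move_arm:
  deltas:
    - [[0.5, -0.02, 0, 0, 1]]

```text
clock: 12.6
position: [1.1548, 0.251, 0.3892]
ee_rot: [-0.023, 0.91, 0.078, 0.406]
contact_force: [0.8, -0.0, 0.6]
width: 0.0001
gripper_force: 0.0
```

```bash
python3 st.py .75 .07 .48;  python3 st.py .37 -.09 .32
```

```text
12.6 [1.1548 0.251  0.3892] F [ 0.8 -0.   0.6] q [ 0.16  0.93  0.22 -0.01  1.15  1.56]
[[ 0.658  0.161  0.736]
 [ 0.123 -0.987  0.106]
 [ 0.743  0.021 -0.669]]
slant 42.0 az 8.2
dist 0.453 norm [-0.2764  0.1441 -0.4722]
12.6 [1.1548 0.251  0.3892] F [ 0.8 -0.   0.6] q [ 0.16  0.93  0.22 -0.01  1.15  1.56]
[[ 0.658  0.161  0.736]
 [ 0.123 -0.987  0.106]
 [ 0.743  0.021 -0.669]]
slant 42.0 az 8.2
dist 0.858 norm [-0.7621  0.2607 -0.709 ]
```

move_arm:
  deltas:
    - [[-0.276, 0.144, -0.472, 0, 1], [-0.276, 0.144, -0.472, 0, 1], [-0.276, 0.144, -0.472, 0, 1], [-0.276, 0.144, -0.472, 0, 1], [-0.276, 0.144, -0.472, 0, 1], [-0.276, 0.144, -0.472, 0, 1], [-0.276, 0.144, -0.472, 0, 1], [-0.276, 0.144, -0.472, 0, 1], [-0.276, 0.144, -0.472, 0, 1], [-0.276, 0.144, -0.472, 0, 1]]

```text
clock: 13.6
position: [0.7466, 0.069, 0.4845]
ee_rot: [-0.022, 0.91, 0.078, 0.408]
contact_force: [0.0, 0.3, 1.2]
width: 0.0002
gripper_force: 0.0
```

```bash
python3 st.py .37 -.09 .32
```

```text
13.6 [0.7466 0.069  0.4845] F [0.  0.3 1.2] q [-0.08  0.09  1.44  0.23  0.8   1.23]
[[ 0.656  0.16   0.738]
 [ 0.123 -0.987  0.104]
 [ 0.745  0.023 -0.667]]
slant 41.8 az 8.0
dist 0.441 norm [-0.4862  0.1163 -0.2312]
```

move_arm:
  deltas:
    - [[-0.49, 0.116, -0.23, 0, 1], [-0.49, 0.116, -0.23, 0, 1], [-0.49, 0.116, -0.23, 0, 1], [-0.49, 0.116, -0.23, 0, 1], [-0.49, 0.116, -0.23, 0, 1], [-0.49, 0.116, -0.23, 0, 1], [-0.49, 0.116, -0.23, 0, 1], [-0.49, 0.116, -0.23, 0, 1], [-0.49, 0.116, -0.23, 0, 1], [-0.49, 0.116, -0.23, 0, 1], [-0.49, 0.116, -0.23, 0, 1]]

```text
clock: 14.7
position: [0.3699, -0.0929, 0.3137]
ee_rot: [-0.021, 0.911, 0.073, 0.404]
contact_force: [0.0, -0.3, -0.2]
width: -0.0002
gripper_force: 0.0
```

```bash
python3 st.py .37 -.09 .32; python3 - <<'E'
from h import *
import cv2
cv2.imwrite("pics/w1.png",manip.get_image("wrist")[:,:,::-1])
E
```

```text
14.7 [ 0.3699 -0.0929  0.3137] F [ 0.  -0.3 -0.2] q [-1.29 -0.39  2.22  0.87  1.29 -0.13]
[[ 0.662  0.15   0.734]
 [ 0.116 -0.989  0.096]
 [ 0.74   0.022 -0.672]]
slant 42.2 az 7.5
dist 0.007 norm [ 0.0063 -0.0034 -0.0048]
```

View pics/w1.png

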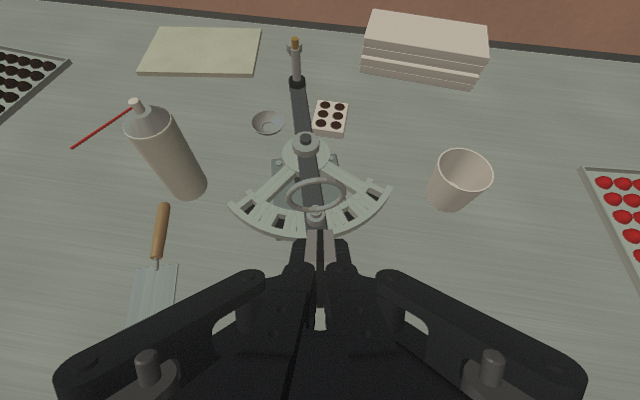

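The wrist view shows the ring ellipse centred near (316.5,195.5). The closed fingertips at (320,235) are in front of it, and the mould (330,118) is to the right of the nose.

```bash
python3 - <<'E'
from h import *
s=manip.get_state()
W=ray("wrist",316.5,195.5,s); T=ray("top",366,263); S=ray("side",407.2,174.8)
for a,b in ((W,T),(W,S),(T,S)): print(tri(a,b).round(4))
print("w z.16",onz("wrist",316.5,195.5,.16,s).round(4),"top",onz("top",366,263,.16).round(4),"side",onz("side",407.2,174.8,.16).round(4))
print("hinge w",onz("wrist",305,138,.11,s).round(4),"pin cap base",onz("wrist",316,222,.1,s).round(4), "nose", onz("wrist",297,84,.105,s).round(4),"mould",onz("wrist",330,118,.022,s).round(4))
E
```

```text
[ 0.4971 -0.0721  0.161 ]
[ 0.4944 -0.0711  0.1609]
[ 0.4951 -0.0734  0.157 ]
w z.16 [ 0.4975 -0.0716  0.16  ] top [ 0.4972 -0.0726  0.16  ] side [ 0.4924 -0.0702  0.16  ]
hinge w [ 0.6313 -0.0323  0.11  ] pin cap base [ 0.4918 -0.0726  0.1   ] nose [0.7659 0.0074 0.105 ] mould [ 0.7756 -0.0579  0.022 ]
```

```bash
python3 st.py .438 -.080 .214;python3 st.py .4965 -.072 .160|tail -1
```

```text
14.75 [ 0.3711 -0.092   0.3148] F [ 0.1 -1.4  0.2] q [-1.29 -0.39  2.22  0.87  1.29 -0.13]
[[ 0.661  0.153  0.735]
 [ 0.119 -0.988  0.099]
 [ 0.741  0.022 -0.671]]
slant 42.2 az 7.6
dist 0.122 norm [-0.0363 -0.0048  0.1475]
dist 0.2 norm [-0.0368 -0.005   0.2475]
```

move_arm:
  deltas:
    - [[-0.01, -0.001, 0.04, 0, 1], [-0.02, -0.002, 0.08, 0, 1], [-0.03, -0.004, 0.115, 0, 1], [-0.036, -0.005, 0.147, 0, 1], [-0.036, -0.005, 0.147, 0, 1]]

```text
clock: 15.25
position: [0.4393, -0.0729, 0.2122]
ee_rot: [-0.027, 0.911, 0.08, 0.403]
contact_force: [0.7, 0.3, 0.8]
width: -0.0
gripper_force: 0.0
```

```bash
python3 st.py .4965 -.072 .160
```

```text
15.25 [ 0.4393 -0.0729  0.2122] F [0.7 0.3 0.8] q [-0.9  -0.15  2.39  1.13  0.79 -0.3 ]
[[ 0.662  0.168  0.731]
 [ 0.125 -0.986  0.113]
 [ 0.739  0.016 -0.673]]
slant 42.3 az 8.8
dist 0.077 norm [-0.0008  0.0099  0.0964]
```

move_arm:
  deltas:
    - [[0, 0.008, 0.005, 0, 1], [0, 0.01, 0.03, 0, 1], [0, 0.01, 0.05, 0, 1], [0, 0.01, 0.07, 0, 1], [0, 0.01, 0.085, 0, 1], [0, 0.01, 0.096, 0, 1], [0, 0.01, 0.096, 0, 1], [0, 0.01, 0.096, 0, 1]]

```text
clock: 16.05
position: [0.4966, -0.0768, 0.164]
ee_rot: [-0.023, 0.91, 0.078, 0.406]
contact_force: [-0.0, 0.0, -0.4]
width: -0.0002
gripper_force: 0.0
```

```bash
python3 st.py .4965 -.072 .160; python3 - <<'E'
from h import *
a=manip.get_image("wrist")[:,:,::-1];b=manip.get_image("side")[110:260,300:480,::-1]
b=cv2.resize(b,(480,400),interpolation=cv2.INTER_CUBIC)
cv2.imwrite("pics/w2.png",cv2.resize(np.hstack([a[:,160:480],b]),(800,400)))
E
```

```text
16.05 [ 0.4966 -0.0768  0.164 ] F [-0.   0.  -0.4] q [-0.72  0.05  2.4   1.47  0.6  -0.58]
[[ 0.659  0.161  0.735]
 [ 0.124 -0.987  0.105]
 [ 0.742  0.022 -0.67 ]]
slant 42.1 az 8.1
dist 0.006 norm [-0.0031 -0.0061  0.0038]
```

View pics/w2.png

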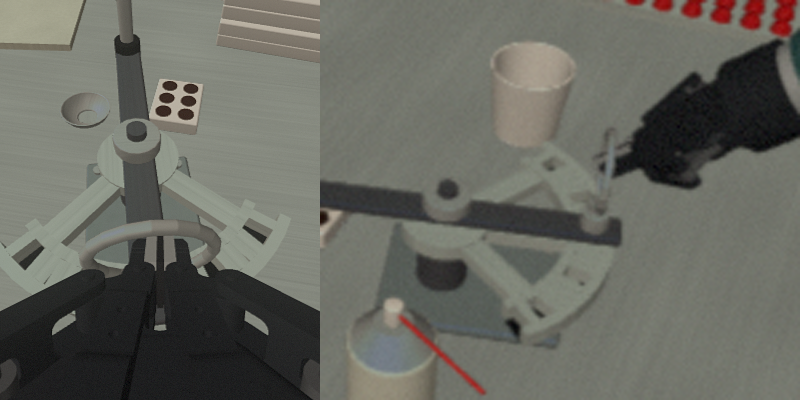

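The closed fingertips are through the ring: in the wrist view they sit at x≈158, against a ring spanning 80 to 222. Lifting slowly.

move_arm:
  deltas:
    - [[0.001, -0.005, 0.001, 0, 1], [0.006, -0.006, -0.003, 0, 1], [0.011, -0.006, -0.008, 0, 1], [0.015, -0.006, -0.011, 0, 1], [0.019, -0.006, -0.015, 0, 1], [0.022, -0.006, -0.018, 0, 1], [0.022, -0.006, -0.018, 0, 1], [0.022, -0.006, -0.018, 0, 1]]

```text
clock: 16.95
position: [0.495, -0.0707, 0.1842]
ee_rot: [-0.023, 0.911, 0.078, 0.404]
contact_force: [-5.1, -2.5, -8.9]
width: -0.0004
gripper_force: 4.9
```

```bash
python3 st.py
```

```text
16.95 [ 0.495  -0.0707  0.1842] F [-5.1 -2.5 -8.9] q [-0.71 -0.01  2.37  1.35  0.6  -0.41]
[[ 0.662  0.161  0.732]
 [ 0.123 -0.987  0.105]
 [ 0.739  0.021 -0.673]]
slant 42.3 az 8.2
```

move_arm:
  deltas:
    - [[0.003, 0, -0.002, 0, 1], [0.006, 0, -0.005, 0, 1], [0.009, 0, -0.008, 0, 1], [0.0095, 0, -0.0085, 0, 1], [0.0095, 0, -0.0085, 0, 1]]

```text
clock: 17.45
position: [0.4949, -0.0701, 0.1941]
ee_rot: [-0.023, 0.911, 0.078, 0.403]
contact_force: [-4.2, -3.1, -9.7]
width: -0.0001
gripper_force: 5.4
```

```bash
python3 st.py;  python3 - <<'E'
from h import *
a=manip.get_image("wrist")[:,:,::-1];b=manip.get_image("side")[110:260,300:480,::-1]
b=cv2.resize(b,(480,400),interpolation=cv2.INTER_CUBIC)
cv2.imwrite("pics/w3.png",cv2.resize(np.hstack([a[:,160:480],b]),(800,400)))
E
```

```text
17.45 [ 0.4949 -0.0701  0.1941] F [-4.2 -3.1 -9.7] q [-0.7  -0.03  2.35  1.3   0.61 -0.35]
[[ 0.662  0.161  0.732]
 [ 0.124 -0.987  0.106]
 [ 0.739  0.02  -0.673]]
slant 42.3 az 8.2
```

View pics/w3.png

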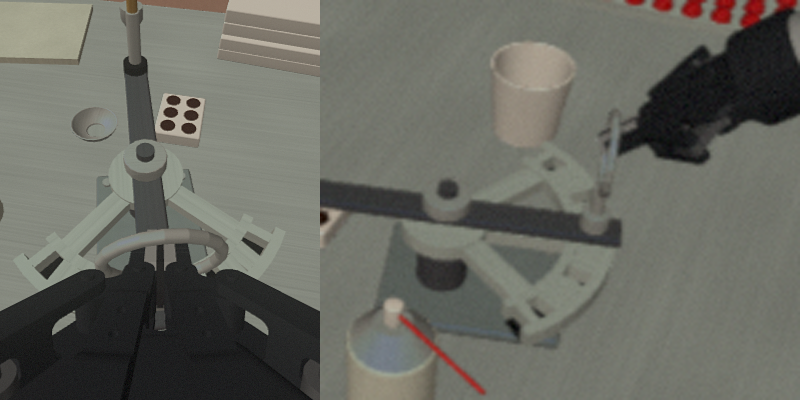

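The ring has risen by about 18 mm (top at (612,112), previously (610,130)) and the arm hasn't moved. Swinging about 0.3 rad at this height.

move_arm:
  deltas:
    - [[0, -0.004, 0, 0, 1], [0, -0.009, 0, 0, 1], [0, -0.014, 0, 0, 1], [0, -0.019, 0, 0, 1], [0, -0.024, 0, 0, 1], [0, -0.029, 0, 0, 1], [0.001, -0.034, 0, 0, 1], [0.002, -0.039, 0, 0, 1], [0.002, -0.043, 0, 0, 1], [0.003, -0.046, 0.001, 0, 1], [0.003, -0.046, 0.001, 0, 1]]

```text
clock: 18.65
position: [0.4901, -0.0319, 0.1936]
ee_rot: [-0.025, 0.912, 0.078, 0.403]
contact_force: [-7.3, -1.1, -9.6]
width: 0.0002
gripper_force: 5.8
```

```bash
python3 st.py;  python3 - <<'E'
from h import *
b=manip.get_image("top")[120:290,270:430,::-1]
cv2.imwrite("pics/t4.png",cv2.resize(b,None,fx=3.5,fy=3.5,interpolation=cv2.INTER_CUBIC))
E
```

```text
18.65 [ 0.4901 -0.0319  0.1936] F [-7.3 -1.1 -9.6] q [-0.59 -0.06  2.38  1.33  0.54 -0.3 ]
[[ 0.663  0.163  0.73 ]
 [ 0.123 -0.986  0.109]
 [ 0.738  0.018 -0.674]]
slant 42.4 az 8.5
```

View pics/t4.png

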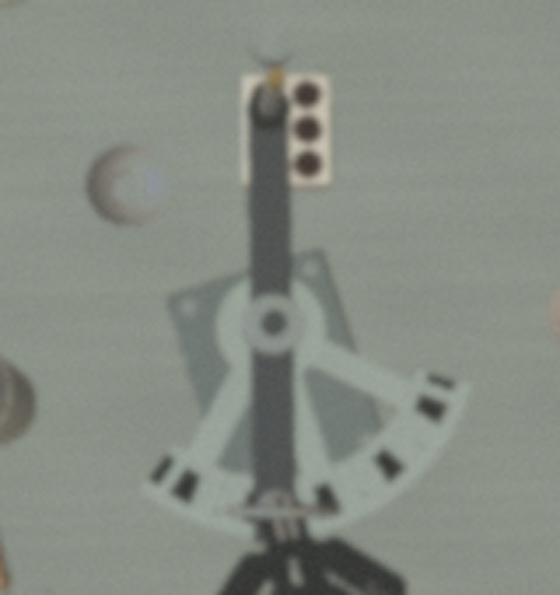

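The arm now points almost straight ahead in the top view, with the nose at (268,100) and the tail at (275,510). It is about two thirds of the way, so I'm lowering the pin onto the plate.

```bash
python3 - <<'E'
from h import *
f=lambda u,v,z:onz("top",270+u/3.5,120+v/3.5,z)
n=f(268,105,.098);t=f(273,480,.098);d=n-t;print(n,t,np.degrees(np.arctan2(d[1],d[0])))
n=onz("top",328.5,154,.098);t=onz("top",362,262,.098);d=n-t;print("start",np.degrees(np.arctan2(d[1],d[0])))
E
```

```text
[ 0.78525251 -0.04060799  0.098     ] [ 0.51142984 -0.03518462  0.098     ] -1.1346602236104624
start 15.297967070273335
```

move_arm:
  deltas:
    - [[-0.002, 0, 0.002, 0, 1], [-0.004, 0, 0.004, 0, 1], [-0.0065, 0, 0.006, 0, 1], [-0.0065, 0, 0.006, 0, 1]]

```text
clock: 19.1
position: [0.4908, -0.032, 0.1874]
ee_rot: [-0.025, 0.911, 0.078, 0.404]
contact_force: [-8.4, -0.5, -5.3]
width: -0.0002
gripper_force: 4.9
```

move_arm:
  deltas:
    - [[0.0005, -0.003, 0.0005, 0, 1], [0.001, -0.006, 0.001, 0, 1], [0.0015, -0.009, 0.0015, 0, 1], [0.002, -0.012, 0.002, 0, 1], [0.0025, -0.014, 0.0025, 0, 1], [0.0025, -0.014, 0.0025, 0, 1]]

```text
clock: 19.7
position: [0.4911, -0.0206, 0.1865]
ee_rot: [-0.025, 0.912, 0.078, 0.403]
contact_force: [-7.4, -0.6, -8.9]
width: 0.0002
gripper_force: 5.6
```

move_arm:
  deltas:
    - [[-0.003, -0.001, 0.0025, 0, 1], [-0.006, -0.001, 0.005, 0, 1], [-0.009, -0.001, 0.008, 0, 1], [-0.012, -0.001, 0.011, 0, 1], [-0.015, -0.001, 0.0135, 0, 1], [-0.015, -0.001, 0.0135, 0, 1]]

```text
clock: 20.3
position: [0.4926, -0.0203, 0.1721]
ee_rot: [-0.025, 0.911, 0.078, 0.405]
contact_force: [-5.6, 1.7, -4.3]
width: -0.0001
gripper_force: 3.6
```

```bash
python3 st.py; python3 - <<'E'
from h import *
a=manip.get_image("wrist")[:,160:480,::-1];b=manip.get_image("top")[120:290,270:430,::-1]
b=cv2.resize(b,(376,400),interpolation=cv2.INTER_CUBIC)
cv2.imwrite("pics/t5.png",np.hstack([a,b]))
E
```

```text
20.3 [ 0.4926 -0.0203  0.1721] F [-5.6  1.7 -4.3] q [-0.55 -0.01  2.43  1.53  0.49 -0.49]
[[ 0.66   0.163  0.733]
 [ 0.122 -0.987  0.109]
 [ 0.741  0.017 -0.671]]
slant 42.2 az 8.5
```

View pics/t5.png

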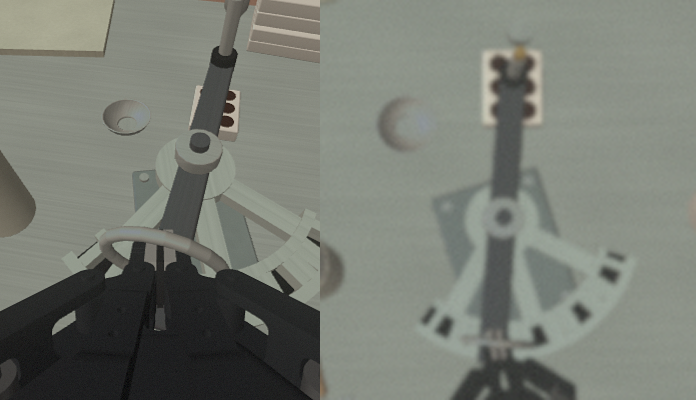

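The arm now covers the hole next to the middle one, and the nose (516,60) is over the mould (512,88). I'll lower the finger the rest of the way.

move_arm:
  deltas:
    - [[-0.003, 0, 0.0025, 0, 1], [-0.006, 0, 0.005, 0, 1], [-0.0085, 0, 0.0075, 0, 1], [-0.0085, 0, 0.0075, 0, 1], [-0.0085, 0, 0.0075, 0, 1]]

```text
clock: 20.9
position: [0.494, -0.0225, 0.1643]
ee_rot: [-0.023, 0.91, 0.078, 0.406]
contact_force: [0.0, -0.3, -0.9]
width: -0.0002
gripper_force: 0.0
```

move_arm:
  deltas:
    - [[0, 0, -0.015, 0, 1], [0, 0, -0.03, 0, 1], [0, 0, -0.045, 0, 1], [0, 0, -0.06, 0, 1], [0, 0, -0.08, 0, 1], [0, 0, -0.1, 0, 1], [0, 0, -0.12, 0, 1], [0, 0, -0.14, 0, 1], [0, 0, -0.14, 0, 1], [0, 0, -0.14, 0, 1]]

```text
clock: 21.9
position: [0.4113, -0.0345, 0.2392]
ee_rot: [-0.023, 0.911, 0.078, 0.405]
contact_force: [0.2, 0.2, -0.0]
width: 0.0003
gripper_force: 0.0
```

```bash
python3 st.py; python3 - <<'E'
from h import *
a=manip.get_image("side")[110:260,230:450,::-1];b=manip.get_image("top")[120:290,270:430,::-1]
b=cv2.resize(b,(376,400),interpolation=cv2.INTER_CUBIC)
a=cv2.resize(a,(424,290),interpolation=cv2.INTER_CUBIC);a=np.vstack([a,np.zeros((110,424,3),np.uint8)])
cv2.imwrite("pics/t6.png",np.hstack([a,b]))
E
```

```text
21.9 [ 0.4113 -0.0345  0.2392] F [ 0.2  0.2 -0. ] q [-0.88 -0.3   2.39  1.02  0.84 -0.11]
[[ 0.659  0.16   0.735]
 [ 0.123 -0.987  0.104]
 [ 0.742  0.022 -0.67 ]]
slant 42.1 az 8.1
```

View pics/t6.png

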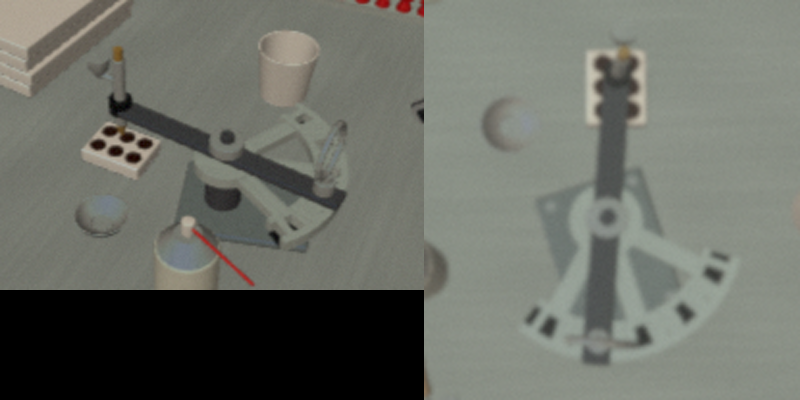

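The gripper is clear. In the side view the nozzle (122,130) is above the mould; in the top view the ring is at (604,340). I'll check the angle and ring height.

```bash
python3 - <<'E'
from h import *
T=ray("top",270+180/2.35,120+340/2.35)
S=lambda u,v:(230+u/1.927,110+v/1.933)
print("ring",tri(T,ray("side",*S(333,154))).round(4), onz("top",270+180/2.35,120+340/2.35,.16).round(4))
f=lambda u,v,z:onz("top",270+(u-424)/2.35,120+v/2.353,z)
n=f(619.5,75,.098);t=f(598,320,.098);d=n-t;a=np.degrees(np.arctan2(d[1],d[0]));print(a,np.radians(a-15.35))
# ring top height: arc top lies at hinge-130mm, z=.1935 home
print("ringtop",tri(ray("side",*S(343,122)),T).round(4))
E
```

```text
ring [ 0.4911 -0.0284  0.1506] [ 0.4944 -0.0272  0.16  ]
-6.889631284722249 -0.38815479034793976
ringtop [ 0.4898 -0.0257  0.2008]
```

```bash
python3 -c "
from rig import manip
print(manip.sign_off())"
```

```text
the job is handed in; nothing more can be done
None
```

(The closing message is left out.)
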